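# Pen the reagent bottle and latch the gate

### The job

Gently stand the screw-cap bottle that was left on the bench inside the fenced bottle pen, upright on its floor, without shoving the bottles already there. Then swing the pen's gate shut, without slamming it, and press it steadily until its sprung tongue rides over the strike and snaps in, so that the gate stays latched when you let go; never push the gate with more than 16 N and do not knock over or move the other glassware.

Things in the scene. Friction and masses are not known exactly. Their poses are not given: they have to be found in the camera images.
- reagent_mid (a point): Centre (half-way up) of the bottle to put away: clear glass, 145 mm tall, body 60 mm diameter up to 100 mm above its foot, then a shoulder; blue screw cap 38 mm diameter, 24 mm tall, at the very top (its middle is 60 mm above this point). About 0.3 kg. z axis up along the bottle. It stands alone on the bench, on the robot's right.
- pen_floor (a point): Centre of the inner floor (12 mm above the bench) of the bottle pen, a white open-topped fenced tray with navy rim, fixed. Axes: gate on the -y side, hinge post at that side's +x end, catch at its -x end; z up. Inside: x -116 to +116 mm, y -99 (shut gate) to +106; fence tops 92 mm above the bench. Two bottles stand near the +y fence; the middle is free.
- stored_a_mid (a point): Centre (half-way up) of a bottle already in the pen at the -x side: 125 mm tall, body 60 mm diameter. To be left alone.
- stored_b_mid (a point): Centre (half-way up) of a bottle already in the pen at the +x side: 125 mm tall, body 60 mm diameter. To be left alone.
- beaker: Open glass beaker, 72 mm across the rim, 85 mm tall, origin at the centre of its foot. Stands on the bench; to be left alone.
- gate_push (a point): Outer face of the gate, middle of the aluminium push plate (30 mm wide), 55 mm above the bench, 145 mm from the hinge axis, 45 mm from the free edge. The frame turns with the gate: x from free edge to hinge, y the way the gate is pushed shut (inwards), z up. The gate is a white panel 186 mm long, 12 mm thick, from 16 to 90 mm above the bench.
- gate_hinge (a point): The gate's upright hinge axis, 55 mm above the bench; same axes as gate_push. It lies at x = +105 mm, y = -105 mm from pen_floor.
- gate (a joint): Gate angle in rad: positive is open (swung outwards, to the pen's -y side), 0.5 to 0.8 at the start. A light hinge spring (about 0.16 N m at shut) swings it open to about 0.5 whenever it is neither held nor latched. Latched it reads somewhere between -0.055 and +0.055, depending on where the catch is clamped.
- tongue (a joint): How far the sprung tongue in the gate's free edge is pushed in, m: 0 fully out (10 mm proud), about 0.007 while riding over the strike; back to 0 once it has snapped in behind it. Sloped on the inner side, square on the outer. The push needed at the push plate grows to about 9 N on the slope, then drops to a few N on the strike's lip: not latched yet, keep pressing until the tongue is out.
- pen_catch (a point): Middle of the catch's slot at the pen's gate-side -x corner; axes as pen_floor. Steel strike lip 3 mm thick, and a sprung rubber buffer behind it that meets the gate 2 mm after the snap and stiffens by about 10 N per mm at the push plate. They are clamped together anywhere within 10 mm in or out (y) of this point, not measured. The tongue first touches about 14 mm before the snap.
Things that resemble listed ones, but are neither listed nor needed, are in the scene too. What is shaped like the part that bears reagent_mid but purple is not meant.

How it is judged (in metres and radians):
On the way, in this order (a step that is already met when the one before it is completed fails the run):
1. with the gate still open, the bottle stands upright on the pen floor, let go (x of reagent_mid in the frame of pen_floor between -0.09 and 0.09 m and y of reagent_mid in the frame of pen_floor between -0.075 and 0.08 m and z of reagent_mid in the frame of pen_floor below 0.078 m and angle between reagent_mid's own z axis and vertical below 0.1 rad and contact force between reagent and the fingers below 0.1 N and value of joint gate above 0.3 rad), for 0.2 s.
2. the gate is shut, let go, and held still by its tongue behind the strike (value of joint gate below 0.08 rad and value of joint tongue below 0.001 m and velocity of joint gate below 0.03 rad/s and contact force between gate and the fingers below 0.1 N), for 0.4 s.
At the end, for the whole second after the job is handed in: The bottle stands upright (within 0.1 rad) on the pen's floor, inside the fence, at rest; the gate is shut (angle below 0.08 rad, and still) with its tongue sprung out again (pushed in less than 1 mm) behind the strike, and stays so untouched (x of reagent_mid in the frame of pen_floor between -0.09 and 0.09 m and y of reagent_mid in the frame of pen_floor between -0.075 and 0.08 m and z of reagent_mid in the frame of pen_floor below 0.078 m and angle between reagent_mid's own z axis and vertical below 0.1 rad and linear speed of reagent below 0.02 m/s and value of joint gate below 0.08 rad and value of joint tongue below 0.001 m and velocity of joint gate below 0.03 rad/s).
It fails at once if the gate is pushed with more than 16 N (contact force between gate and the fingers above 16 N or contact force between gate and the arm above 16 N).
It fails at once if the gate is slammed (swings shut faster than 1.5 rad/s) (velocity of joint gate below -1.5 rad/s).
It fails at once if the bottle is dropped or banged down in the pen (over 80 N) (contact force between reagent and pen above 80 N).
It fails at once if a bottle already in the pen is shoved over 20 mm or tipped (distance of any of stored_a_mid, stored_b_mid from where it was at the start of the episode above 0.02 m or angle between any of stored_a_mid, stored_b_mid's own z axis and vertical above 0.3 rad).
It fails at once if the beaker is moved over 20 mm or tipped (distance of beaker from where it was at the start of the episode above 0.02 m or angle between beaker's own z axis and vertical above 0.3 rad).
It also fails if it takes over 56 s, if anything falls off the work surface, if the arm or the gripper's body presses on something with over 40 N, if the wrist force passes 120 N, or if a joint passes its speed limit or range.

### The arm

A 6-joint arm with a two-finger parallel gripper is mounted at the origin on the work surface. World frame = base frame: x ahead of the robot, y to its left, z up, the work surface at z = 0. Lengths are in mm, angles in rad, forces in N, time in s.
With the tool pointing down it reaches from about 300 to 875 mm from the base axis. Payload 6.4 kg.
Tool frame: the origin (TCP) lies between the finger pads; the fingertips stand 11 mm ahead of it and the grasp point (between the pads) lies 8 mm behind it (tcp_to_tips is the z of the fingertips in the tool frame, in mm); z points along the fingers, y is the line along which they close (so a half turn about z gives the same grasp; the last joint's range is limited). The gripper opens to 88 mm and grips with 3 to 60 N. Pads are 18 mm wide; open, the fingers measure 123 mm over their backs; the gripper's body (75 mm by 187 mm) begins 45 mm behind the grasp point.
Start: joints at [-1.531, 0.181, 1.607, -0, 1.354, -0.206], TCP at [139.932, -557.728, 249.714] pointing down, gripper open.
Joint ranges: [-2.99, 2.99], [-0.89, 2.07], [0.3, 2.58], [-1.14, 4.28], [0, 2.63], [-3.12, 3.12]. Speed limits (rad/s): [2.57, 2.57, 3.01, 3.14, 3.14, 3.14].

### API

Orientations are given as [roll, pitch, yaw] about the fixed x, y, z axes, in that order (R = Rz(yaw) Ry(pitch) Rx(roll)).
In Python, from bench import * gives the robot as it stands. The module is installed in compiled form; this text tells all that it offers.
- The arm moves only by the shell command python3 -m inch 'ROWS' [FORCE]. ROWS is JSON, a list of rows, each an object of numbers: "rx", "ry", "rz": the turn, a rotation vector about the world's x, y, z in degrees; "dx", "dy", "dz": the shift along the world's x, y, z in m; "hand": the closure, from 0 (fully open) to 1 (shut). A call has 1 to 12 rows; each row shifts and turns the commanded pose from where the row before left it; what a row does not reach is not made up. A row lasts 1/10 s, in which the tool goes at most 50 mm and 8.59 degrees, less where a joint would pass 70% of its speed; a pose out of reach is approached as far as the arm can. A call with a gripper value outside its range is refused whole. The fingers move at their own pace and stop on an object; FORCE is the grip in N (left out, the last holds). Time passes only in rows, so rows that do not move let the fingers close. It gives the time, the measured TCP pose, the force, the opening and the grip force at its end, in the units of the state.
- get_state(): the state, without advancing time (a new reading comes with each control period).
- snapshot(name): name is "scene" or "top" or "wrist"; returns a dict with "frame" (420x560x3 uint8, red, green, blue), "K" (3x3 intrinsics, pixels), "camera_from_world" (4x4, takes a point from world to camera coordinates). Camera axes: x right, y up, looking along -z (the intrinsics and any distortion apply to the point x, -y, -z); pixel columns grow to the right and rows downward; lengths in mm; the calibration is good to about 2 mm. The wrist camera is an equidistant fisheye: a pixel r from the principal point sees the ray r / f radians off the axis. A picture is of the moment at which its call begins. There is no depth.
- close_job(): hands the job in; it is judged then, once.
Trained networks look in the newest picture that a camera, given by its name, has taken for a name from the list of things; names that differ only in an ending like _2 or _b are one class to them, and where a whole thing is asked for, a point or a joint stands for the part that bears it (a point fixed in the world has none). Each returns a list of dicts, best first, with "conf" (0 to 1); they miss things now and then, are a little off and sometimes report something else, mostly with a low value. They report only what shows in the picture. A call takes as long as a camera call. They do not tell look-alikes from the thing itself.
- look_for(camera, thing): "centre" ([x, y, z] in mm, in the coordinates of the camera as it stood for that picture, good to about 4 mm: the middle of the surface that is visible of it).
- masks_of(camera, thing): "pixels" (420x560 bool, what is visible of it).
The state is a dict: "clock": time; "joints": joint angles; "joint_vel": joint speeds; "joint_efforts": joint torques, N m; "tcp_pos": TCP position; "tcp_rot": TCP orientation; "wrist_force": force on the tool from outside, world axes, zero at the start; "ft_torque": the same for the moment, N m; "opening": finger opening in mm; "finger_force": force on a finger pad.
Only numpy, scipy, OpenCV 4.12 (cv2) and the standard library are available. Lean on these libraries where they do the work, as an engineer would, in place of code of your own. Each camera call takes 0.05 s, during which the arm holds its last target. There are 200 camera calls.

## Working session

There is one attempt and no reset: what is moved stays moved. The work goes in short steps, Python scripts to look and compute and a shell command to move; the robot and the scene stay as the last step left them, time stands still between calls to the robot, and variables do not carry over. Pictures are saved under pics/ and viewed, at most 10 in all, crops included, and the job is handed in when it is done.

```bash
mkdir -p pics
cat > h.py <<'E'
from bench import *
import numpy as np, cv2
def save(n,s,crop=None,scale=1):
    f=s["frame"][:,:,::-1]
    if crop: f=f[crop[1]:crop[3],crop[0]:crop[2]]
    cv2.imwrite("pics/"+n,cv2.resize(f,None,fx=scale,fy=scale,interpolation=cv2.INTER_CUBIC))
def toworld(s,c):
    return (np.linalg.inv(s["camera_from_world"])@np.append(c,1))[:3]
def project(s,P):
    c=(s["camera_from_world"]@np.append(P,1))[:3]; p=s["K"]@np.array([c[0],-c[1],-c[2]]); return p[:2]/p[2]
def ray(s,uv):
    M=np.linalg.inv(s["camera_from_world"]); d=np.linalg.inv(s["K"])@np.array([uv[0],uv[1],1]); d=np.array([d[0],-d[1],-d[2]])
    return M[:3,3],M[:3,:3]@d
def atz(s,uv,z):
    o,d=ray(s,uv); return o+d*(z-o[2])/d[2]
E
python3 - <<'E'
from h import *
np.set_printoptions(precision=1,suppress=True)
ims=[]
for c in ("scene","top"):
    s=snapshot(c); ims.append(s["frame"]); save(c+".png",s)
    for t in ("reagent_mid","stored_a_mid","beaker","gate_push","pen_catch","gate","pen_floor"):
        try:
            for r in look_for(c,t): 
                w=toworld(s,r["centre"]); print(c,t,round(r["conf"],2),w,project(s,w))
        except Exception as e: print(c,t,e)
    print(s["K"],np.linalg.inv(s["camera_from_world"])[:3,3])
print(get_state())
E
```

```text
scene reagent_mid 0.88 [ 468.6 -232.3   84. ] [254.1 140.3]
scene reagent_mid 0.86 [ 577.8 -260.5   86.1] [217.4 152.9]
scene reagent_mid 0.76 [ 446.8 -335.5   90.7] [236.6 118.1]
scene stored_a_mid 0.59 [506.6 273.9  95.4] [392.2 256.9]
scene beaker 0.73 [ 695.6 -226.5   57.3] [191.3 188.5]
scene beaker 0.28 [566.1 190.3  12.5] [340.9 268. ]
scene gate_push 0.71 [577.7  37.2  89.4] [293.7 214.3]
scene pen_catch 0.92 [564.6 192.2  13.6] [341.9 267.9]
scene gate 0.8 [574.2  37.4  90.8] [294.8 213.2]
scene pen_floor 0.69 [560.8 191.3  10.4] [342.5 267.4]
[[394.4   0.  278.8]
 [  0.  394.4 213.3]
 [  0.    0.    1. ]] [1009.9  433.8  838.7]
top reagent_mid 0.82 [ 425.9 -329.9  109.6] [415.6 285.3]
top reagent_mid 0.7 [ 453.2 -237.   106.8] [376.6 273.7]
top reagent_mid 0.69 [ 555.9 -261.5  106.1] [385.7 231.6]
top stored_a_mid 0.89 [486.4 260.8 104.5] [172.3 259.2]
top beaker 0.76 [ 692.6 -240.7   39.5] [370.2 181.6]
top gate_push 0.72 [567.7  30.2  92.7] [267.1 226.8]
top pen_catch 0.58 [551.9 195.7  13.4] [205.6 234.7]
top gate 0.91 [568.3  28.2  91.7] [267.9 226.5]
top pen_floor 0.56 [556.  198.5  13.9] [204.5 233.2]
[[430.3   0.  276.6]
 [  0.  430.3 215. ]
 [  0.    0.    1. ]] [ 484.3    8.6 1161. ]
{'clock': 0.8, 'joints': array([-1.5,  0.2,  1.6,  0. ,  1.4, -0.2]), 'joint_vel': array([-0.,  0.,  0., -0.,  0., -0.]), 'joint_efforts': array([ -0. , -43.4, -34.2,   0.1,   0. ,  -0. ]), 'tcp_pos': array([ 139.9, -557.7,  249.7]), 'tcp_rot': array([ 3.1, -0. ,  0.2]), 'wrist_force': array([ 0.4,  0.2, -0.2]), 'ft_torque': array([ 0.,  0., -0.]), 'finger_force': 0.0, 'opening': 88.28382860742305}
```

View pics/scene.png

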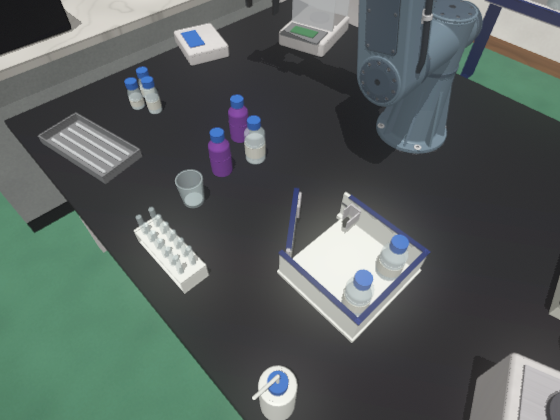

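View pics/top.png

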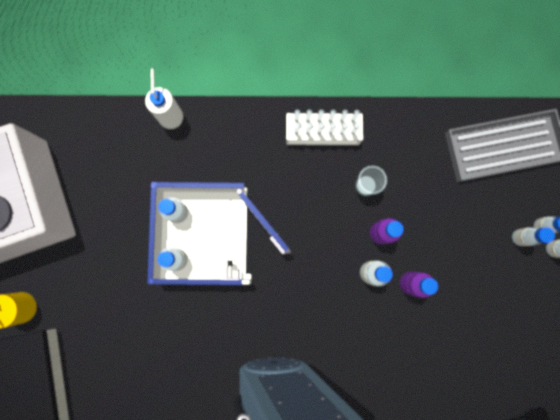

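The blue-capped things that could be the target in the scene image are:
- the clear bottle at (255,140)
- purple bottles at (238,120) and (220,153)
- small vials at (136,95), (143,80) and (152,97)
- the stored bottles at (392,257) and (358,290)
- the wash bottle at (278,390)

I choose the clear one at (255,140), which is at top (376,273). It stands between the two purple ones. The pen gate is at top from (243,190) to (287,250), with the hinge at the far (+x) end.

Run:
```python
from h import *
np.set_printoptions(precision=1,suppress=True)
S={c:snapshot(c) for c in("scene","top")}
t=S["top"]; sc=S["scene"]
f=t["frame"]; 
hsv=cv2.cvtColor(f,cv2.COLOR_RGB2HSV)
cap=cv2.inRange(hsv,(100,170,120),(118,255,255))
n,l,st,ce=cv2.connectedComponentsWithStats(cap)
for i in range(1,n):
    if st[i,4]>40: print("top blue",ce[i],st[i],"z145",atz(t,ce[i],145)[:2],"z125",atz(t,ce[i],125)[:2])
hs=cv2.cvtColor(sc["frame"],cv2.COLOR_RGB2HSV); cs=cv2.inRange(hs,(100,170,120),(118,255,255))
n,l,st,ce=cv2.connectedComponentsWithStats(cs)
for i in range(1,n):
    if st[i,4]>40: print("scene blue",ce[i],st[i],"z133",atz(sc,ce[i],133)[:2],"z113",atz(sc,ce[i],113)[:2])
navy=cv2.inRange(hsv,(108,100,60),(125,255,170))
n,l,st,ce=cv2.connectedComponentsWithStats(navy)
for i in range(1,n):
    if st[i,4]>60:
        pts=np.argwhere(l==i)[:,::-1].astype(np.float32); r=cv2.minAreaRect(pts); print("navy",ce[i],st[i],r, [atz(t,p,92)[:2] for p in cv2.boxPoints(r)])
a=cv2.resize(f[160:310,130:320][:,:,::-1],None,fx=3,fy=3,interpolation=cv2.INTER_CUBIC)
b=cv2.resize(sc["frame"][85:215,165:285][:,:,::-1],None,fx=1.9,fy=1.9)
o=np.zeros((450,800,3),np.uint8); o[:,:570]=a; o[:b.shape[0],570:570+b.shape[1]]=b[:,:230]
cv2.imwrite("pics/crop.png",o)
```

```text
top blue [157.8  99. ] [151  92  13  13  97] z145 [875.4 297.7] z125 [883.1 303.4]
top blue [166.7 206.8] [159 201  16  13 152] z145 [610.3 268.1] z125 [612.8 273.2]
top blue [556.9 222.9] [554 217   6  13  59] z145 [ 575.5 -658.6] z125 [ 577.3 -671.7]
top blue [394.6 228.8] [386 221  18  16 222] z145 [ 560.  -272.9] z125 [ 561.5 -278.5]
top blue [544.8 235. ] [536 228  19  15 220] z145 [ 546.6 -628.1] z125 [ 547.8 -640.7]
top blue [165.7 258.9] [158 253  16  13 166] z145 [486.9 266.6] z125 [487.  271.7]
top blue [384.1 274. ] [376 267  17  15 199] z145 [ 453.8 -245.5] z125 [ 453.2 -250.5]
top blue [428.9 285.9] [420 279  18  16 235] z145 [ 426.5 -349.5] z125 [ 425.4 -356.6]
scene blue [131.1  85.5] [126  81  11   8  49] z133 [ 613.3 -630. ] z113 [ 602.1 -660.1]
navy [215.9 182.7] [186 182  58   4  72] ((214.5494842529297, 182.4113311767578), (57.077430725097656, 2.5882365703582764), 2.6025619506835938) [array([678.9, 234.9]), array([685.5, 234.8]), array([679.5,  91.1]), array([672.9,  91.4])]
navy [172.7 265.3] [147 187  94  99 566] ((170.9916229248047, 258.7213134765625), (132.37503051757812, 68.20037841796875), 47.16691970825195) [array([549.7, 442.7]), array([666.8, 322.5]), array([426.4,  93.4]), array([314.6, 213.4])]
navy [261.5 214.9] [247 197  30  37  68] ((261.5610046386719, 214.95126342773438), (46.227439880371094, 1.561737060546875), 51.34019470214844) [array([641.4,  82.2]), array([643.9,  79.2]), array([553.5,   6.4]), array([551. ,   9.4])]
navy [556.1 223.4] [553 216   7  16  65] ((556.0, 223.5), (15.0, 6.0), 90.0) [array([ 597.4, -684.7]), array([ 597.5, -699.8]), array([ 559.9, -697.3]), array([ 559.8, -682.3])]
navy [538.7 236.7] [535 228  13  16  63] ((539.72412109375, 236.8103485107422), (16.898277282714844, 8.913375854492188), 68.1985855102539) [array([ 560.6, -631.1]), array([ 568.9, -652.3]), array([ 529.9, -665.5]), array([ 521.6, -644.4])]
```

View pics/crop.png

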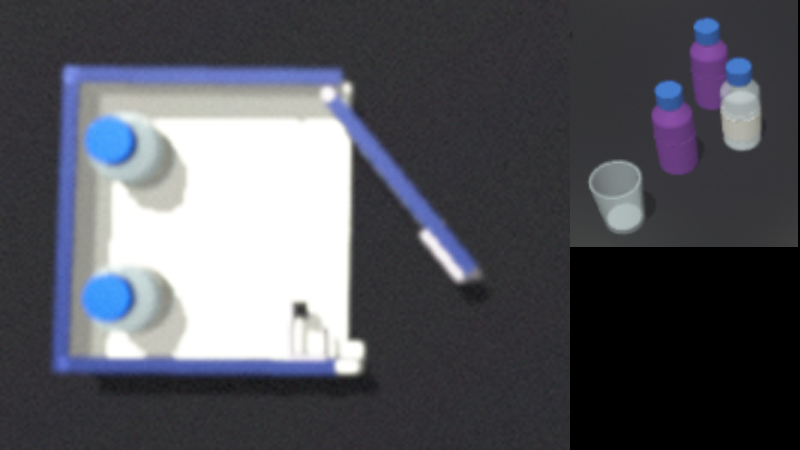

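The crop confirms it: the clear bottle with its pale label at right stands between two purple look-alikes, and the beaker is further off. The gate is open about 0.65 rad, with the push plate near its free end. Cap axis ≈ (453.5, -248). I'll move above it.

```bash
python3 -m inch '[{"dx":0.026,"dy":0.026,"rz":1.5},{"dx":0.026,"dy":0.026,"rz":1.5},{"dx":0.026,"dy":0.026,"rz":1.5},{"dx":0.026,"dy":0.026,"rz":1.5},{"dx":0.026,"dy":0.026,"rz":1.5},{"dx":0.026,"dy":0.026,"rz":1.5},{"dx":0.026,"dy":0.026,"rz":1.5},{"dx":0.026,"dy":0.026,"rz":1.5},{"dx":0.026,"dy":0.026,"rz":1.5},{"dx":0.026,"dy":0.026,"rz":1.5},{"dx":0.026,"dy":0.026,"rz":1.5},{"dx":0.026,"dy":0.024,"rz":1.5}]' 20
python3 - <<'E'
from h import *
np.set_printoptions(precision=2,suppress=True)
t=snapshot("top"); save("top2.png",t)
w=snapshot("wrist"); save("wrist1.png",w)
s=snapshot("scene")
print(w["K"],w["camera_from_world"])
for z,n,uv in [(92,"rimTL",(152.5,185)),(92,"rimBL",(150,281.7)),(92,"rimTR",(243.5,184.7)),(92,"rimBR",(242,282.3)),(90,"hinge",(239.3,191.3)),(90,"gatefree",(288,250.5))]:
    print(n,atz(t,uv,z)[:2])
print(get_state())
for r in look_for("wrist","reagent_mid"): print(r["conf"],toworld(w,r["centre"]))
# silhouettes of the cap in scene
h=cv2.cvtColor(s["frame"],cv2.COLOR_RGB2HSV); m=cv2.inRange(h,(100,130,80),(120,255,255))
n,l,st,ce=cv2.connectedComponentsWithStats(m)
for i in range(1,n):
    if st[i,4]>60: print("scene blue",ce[i],st[i,4],"z133",atz(s,ce[i],133)[:2],"z113",atz(s,ce[i],113+12)[:2])
E
```

```text
[[325.19   0.   280.83]
 [  0.   325.19 204.48]
 [  0.     0.     1.  ]] [[   0.24   -0.97   -0.   -574.84]
 [   0.93    0.23   -0.3    40.53]
 [   0.29    0.07    0.95 -390.5 ]
 [   0.      0.      0.      1.  ]]
rimTL [671.94 318.92]
rimBL [431.35 316.91]
rimTR [673.63  90.12]
rimBR [430.68  90.96]
hinge [657.11 100.64]
gatefree [509.03 -22.06]
{'clock': 1.05, 'joints': array([-1.53,  0.18,  1.61,  0.  ,  1.35, -0.21]), 'joint_vel': array([-0.,  0.,  0.,  0.,  0., -0.]), 'joint_efforts': array([ -0.  , -43.39, -34.22,   0.07,   0.03,  -0.  ]), 'tcp_pos': array([ 139.93, -557.72,  249.7 ]), 'tcp_rot': array([-3.14, -0.  ,  0.25]), 'wrist_force': array([-0.45, -0.63, -0.11]), 'ft_torque': array([-0.01, -0.04, -0.  ]), 'finger_force': 0.0, 'opening': 88.24418505072268}
scene blue [192.39  38.41] 222 z133 [ 312.82 -731.84] z113 [ 304.92 -745.06]
scene blue [144.59  76.98] 252 z133 [ 559.29 -641.38] z113 [ 554.19 -653.57]
scene blue [130.65  82.91] 141 z133 [ 607.36 -642.79] z113 [ 602.8  -654.99]
scene blue [236.52 101.06] 168 z133 [ 428.7  -352.43] z113 [ 422.11 -361.34]
scene blue [253.39 122.05] 179 z133 [ 455.46 -247.01] z113 [ 449.17 -254.73]
scene blue [216.51 134.5 ] 196 z133 [ 562.36 -275.5 ] z113 [ 557.29 -283.54]
scene blue [400.18 241.37] 185 z133 [487.43 270.25] z113 [481.5  268.39]
scene blue [278.46 383.38] 292 z133 [878.72 301.26] z113 [877.23 299.76]invalid input at $[0]: expected keys rx, ry, rz, dx, dy, dz, hand
```

View pics/wrist1.png

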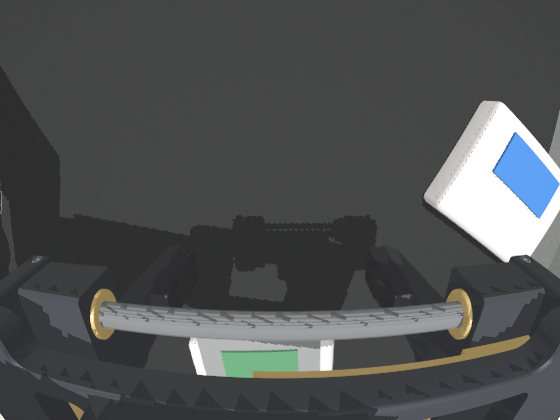

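The call was refused: rows need every key. The wrist image shows only the hose, bare bench and a white instrument at right. The pen comes out at centre ≈ (552, 206), yaw ≈ 0, hinge (657, 101), and the gate at about 0.69 rad. The cap averages to (454.5, -247.5) across both cameras.

```bash
python3 -m inch '[{"rx":0,"ry":0,"dz":0,"hand":0,"dx":0.026,"dy":0.026,"rz":1.5},{"rx":0,"ry":0,"dz":0,"hand":0,"dx":0.026,"dy":0.026,"rz":1.5},{"rx":0,"ry":0,"dz":0,"hand":0,"dx":0.026,"dy":0.026,"rz":1.5},{"rx":0,"ry":0,"dz":0,"hand":0,"dx":0.026,"dy":0.026,"rz":1.5},{"rx":0,"ry":0,"dz":0,"hand":0,"dx":0.026,"dy":0.026,"rz":1.5},{"rx":0,"ry":0,"dz":0,"hand":0,"dx":0.026,"dy":0.026,"rz":1.5},{"rx":0,"ry":0,"dz":0,"hand":0,"dx":0.026,"dy":0.026,"rz":1.5},{"rx":0,"ry":0,"dz":0,"hand":0,"dx":0.026,"dy":0.026,"rz":1.5},{"rx":0,"ry":0,"dz":0,"hand":0,"dx":0.026,"dy":0.026,"rz":1.5},{"rx":0,"ry":0,"dz":0,"hand":0,"dx":0.026,"dy":0.026,"rz":1.5},{"rx":0,"ry":0,"dz":0,"hand":0,"dx":0.026,"dy":0.026,"rz":1.5},{"rx":0,"ry":0,"dz":0,"hand":0,"dx":0.026,"dy":0.024,"rz":1.5}]' 20
```

```text
clock: 2.3
tcp_pos: [452.9, -246.4, 249.9]
tcp_rot: [3.141, -0.0, 0.561]
wrist_force: [-0.1, -0.3, 0.3]
opening: 88.3
finger_force: 0.0
```

Run:
```python
from h import *
np.set_printoptions(precision=1,suppress=True)
w=snapshot("wrist"); s=w
for r in look_for("wrist","reagent_mid"): print(r["conf"],toworld(w,r["centre"]))
print(get_state()["tcp_pos"])
def fe(P):
    c=(s["camera_from_world"]@np.append(P,1))[:3]; c=np.array([c[0],-c[1],-c[2]]); th=np.arctan2(np.hypot(c[0],c[1]),c[2]); f=s["K"][0,0]
    return np.array([s["K"][0,2],s["K"][1,2]])+f*th*c[:2]/np.hypot(c[0],c[1])
im=w["frame"][:,:,::-1].copy()
for a in np.linspace(0,2*np.pi,40):
    p=fe([454.5+19*np.cos(a),-247.5+19*np.sin(a),145]); cv2.circle(im,tuple(int(round(v)) for v in p),1,(0,0,255),-1)
cv2.imwrite("pics/w2.png",im)
```

```text
0.74 [ 461.7 -240.5  116.1]
0.71 [ 435.1 -333.4  102.7]
0.68 [ 555.  -266.   113.9]
[ 454.1 -245.   249.9]
```

View pics/w2.png

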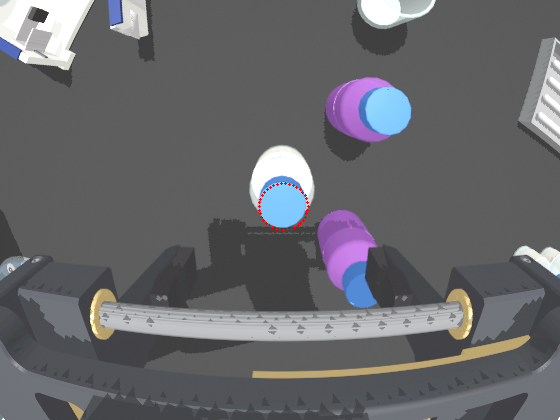

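The red circle, my estimate projected at z=145, sits on the blue cap at (283,204). Both purple caps, at (385,110) and (360,285), are clear of the fingers. I'll descend with a 2.5 mm correction and close.

```bash
python3 -m inch '[{"rx":0,"ry":0,"rz":0,"dx":0,"dy":-0.0025,"dz":-0.025,"hand":0},{"rx":0,"ry":0,"rz":0,"dx":0,"dy":0,"dz":-0.025,"hand":0},{"rx":0,"ry":0,"rz":0,"dx":0,"dy":0,"dz":-0.025,"hand":0},{"rx":0,"ry":0,"rz":0,"dx":0,"dy":0,"dz":-0.020,"hand":0},{"rx":0,"ry":0,"rz":0,"dx":0,"dy":0,"dz":-0.015,"hand":0},{"rx":0,"ry":0,"rz":0,"dx":0,"dy":0,"dz":-0.006,"hand":0},{"rx":0,"ry":0,"rz":0,"dx":0,"dy":0,"dz":0,"hand":0}]' 20 && python3 -m inch '[{"rx":0,"ry":0,"rz":0,"dx":0,"dy":0,"dz":0,"hand":1},{"rx":0,"ry":0,"rz":0,"dx":0,"dy":0,"dz":0,"hand":1},{"rx":0,"ry":0,"rz":0,"dx":0,"dy":0,"dz":0,"hand":1},{"rx":0,"ry":0,"rz":0,"dx":0,"dy":0,"dz":0,"hand":1},{"rx":0,"ry":0,"rz":0,"dx":0,"dy":0,"dz":0,"hand":1},{"rx":0,"ry":0,"rz":0,"dx":0,"dy":0,"dz":0,"hand":1},{"rx":0,"ry":0,"rz":0,"dx":0,"dy":0,"dz":0,"hand":1},{"rx":0,"ry":0,"rz":0,"dx":0,"dy":0,"dz":0,"hand":1},{"rx":0,"ry":0,"rz":0,"dx":0,"dy":0,"dz":0,"hand":1},{"rx":0,"ry":0,"rz":0,"dx":0,"dy":0,"dz":0,"hand":1}]' 25
```

```text
clock: 3.1
tcp_pos: [451.2, -250.4, 133.0]
tcp_rot: [-3.14, 0.001, 0.559]
wrist_force: [-0.8, 0.8, 0.2]
opening: 88.0
finger_force: 0.0
clock: 4.1
tcp_pos: [451.9, -250.1, 133.7]
tcp_rot: [-3.141, 0.0, 0.56]
wrist_force: [-1.0, 1.6, 3.1]
opening: 37.5
finger_force: 25.0
```

```bash
python3 -m inch '[{"rx":0,"ry":0,"rz":0,"dx":0,"dy":0,"dz":0.005,"hand":1},{"rx":0,"ry":0,"rz":0,"dx":0,"dy":0,"dz":0.015,"hand":1},{"rx":0,"ry":0,"rz":0,"dx":0,"dy":0,"dz":0.02,"hand":1},{"rx":0,"ry":0,"rz":0,"dx":0,"dy":0,"dz":0.02,"hand":1},{"rx":0,"ry":0,"rz":0,"dx":0,"dy":0,"dz":0.02,"hand":1},{"rx":0,"ry":0,"rz":0,"dx":0,"dy":0,"dz":0.02,"hand":1},{"rx":0,"ry":0,"rz":0,"dx":0,"dy":0,"dz":0.015,"hand":1},{"rx":0,"ry":0,"rz":0,"dx":0,"dy":0,"dz":0.005,"hand":1}]' && python3 -m inch '[{"rx":0,"ry":0,"rz":1,"dx":0.002,"dy":0.01,"dz":0,"hand":1},{"rx":0,"ry":0,"rz":2.5,"dx":0.004,"dy":0.018,"dz":0,"hand":1},{"rx":0,"ry":0,"rz":2.5,"dx":0.0045,"dy":0.02,"dz":0,"hand":1},{"rx":0,"ry":0,"rz":2.5,"dx":0.0045,"dy":0.02,"dz":0,"hand":1},{"rx":0,"ry":0,"rz":2.5,"dx":0.0045,"dy":0.02,"dz":0,"hand":1},{"rx":0,"ry":0,"rz":2.5,"dx":0.0045,"dy":0.02,"dz":0,"hand":1},{"rx":0,"ry":0,"rz":2.5,"dx":0.0045,"dy":0.02,"dz":0,"hand":1},{"rx":0,"ry":0,"rz":2.5,"dx":0.0045,"dy":0.02,"dz":0,"hand":1},{"rx":0,"ry":0,"rz":2.5,"dx":0.0045,"dy":0.02,"dz":0,"hand":1},{"rx":0,"ry":0,"rz":2.5,"dx":0.0045,"dy":0.02,"dz":0,"hand":1},{"rx":0,"ry":0,"rz":2.5,"dx":0.0045,"dy":0.02,"dz":0,"hand":1},{"rx":0,"ry":0,"rz":2.5,"dx":0.0045,"dy":0.02,"dz":0,"hand":1}]' && python3 -m inch '[{"rx":0,"ry":0,"rz":2.5,"dx":0.0045,"dy":0.02,"dz":0,"hand":1},{"rx":0,"ry":0,"rz":2.5,"dx":0.0045,"dy":0.02,"dz":0,"hand":1},{"rx":0,"ry":0,"rz":2.5,"dx":0.0045,"dy":0.02,"dz":0,"hand":1},{"rx":0,"ry":0,"rz":2.5,"dx":0.0045,"dy":0.02,"dz":0,"hand":1},{"rx":0,"ry":0,"rz":2.5,"dx":0.0045,"dy":0.02,"dz":0,"hand":1},{"rx":0,"ry":0,"rz":2.5,"dx":0.0045,"dy":0.02,"dz":0,"hand":1},{"rx":0,"ry":0,"rz":2.5,"dx":0.0045,"dy":0.02,"dz":0,"hand":1},{"rx":0,"ry":0,"rz":2.5,"dx":0.0045,"dy":0.02,"dz":0,"hand":1},{"rx":0,"ry":0,"rz":2.5,"dx":0.0045,"dy":0.02,"dz":0,"hand":1},{"rx":0,"ry":0,"rz":2.5,"dx":0.0045,"dy":0.02,"dz":0,"hand":1},{"rx":0,"ry":0,"rz":1,"dx":0,"dy":0.014,"dz":0,"hand":1},{"rx":0,"ry":0,"rz":0,"dx":0,"dy":0.004,"dz":0,"hand":1}]'
```

```text
clock: 4.9
tcp_pos: [452.4, -250.8, 255.3]
tcp_rot: [3.139, -0.001, 0.56]
wrist_force: [1.3, -0.4, -3.1]
opening: 37.2
finger_force: 25.0
clock: 6.1
tcp_pos: [502.1, -20.5, 252.1]
tcp_rot: [-3.139, 0.0, 1.06]
wrist_force: [0.8, -0.5, -2.7]
opening: 37.6
finger_force: 25.0
clock: 7.3
tcp_pos: [546.9, 197.3, 252.4]
tcp_rot: [-3.139, 0.0, 1.513]
wrist_force: [-0.5, -0.6, -2.7]
opening: 37.4
finger_force: 25.0
```

Run:
```python
from h import *
s=snapshot("scene"); t=snapshot("top")
o=np.hstack([cv2.resize(s["frame"][130:350,230:470],(400,367)),cv2.resize(t["frame"][150:320,120:305],(400,367))])
cv2.imwrite("pics/over.png",o[:,:,::-1]); print(get_state())
```

```text
{'clock': 7.4, 'joints': array([ 1.40321230e-01,  1.92899805e-01,  1.58617023e+00, -1.94735450e-04,
        1.36394184e+00,  1.99456724e-01]), 'joint_vel': array([-0.02136862, -0.0091563 ,  0.00037231, -0.01017025,  0.0019444 ,
       -0.00840621]), 'joint_efforts': array([ 7.31674153e-01, -4.57079208e+01, -3.59670568e+01,  2.30853623e-01,
       -8.28795601e-03,  7.42817740e-02]), 'tcp_pos': array([547.21833343, 196.20582798, 252.96268991]), 'tcp_rot': array([-3.14023931e+00,  4.67951287e-04,  1.51170128e+00]), 'wrist_force': array([-0.00394843, -0.2769113 , -3.43132597]), 'ft_torque': array([-0.13466097, -0.06323471,  0.02054411]), 'finger_force': 24.97133093420416, 'opening': 36.980492689315554}
```

View pics/over.png

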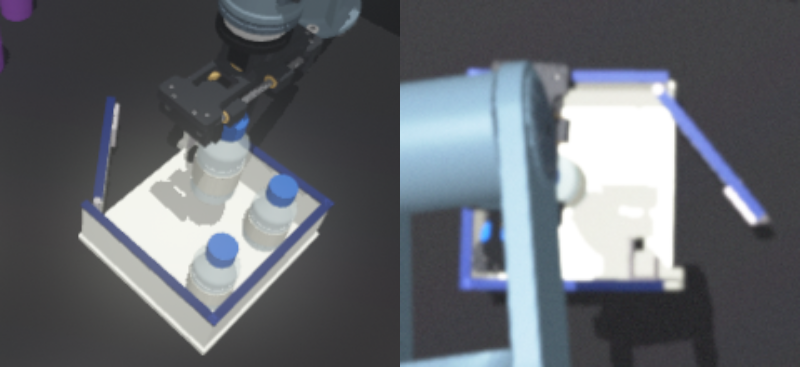

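The bottle hangs upright over the free middle of the pen, and the stored bottles and gate are untouched. I'll lower it 100 mm, then finish slowly.

```bash
python3 -m inch '[{"rx":0,"ry":0,"rz":0,"dx":0,"dy":0,"dz":-0.008,"hand":1},{"rx":0,"ry":0,"rz":0,"dx":0,"dy":0,"dz":-0.014,"hand":1},{"rx":0,"ry":0,"rz":0,"dx":0,"dy":0,"dz":-0.014,"hand":1},{"rx":0,"ry":0,"rz":0,"dx":0,"dy":0,"dz":-0.014,"hand":1},{"rx":0,"ry":0,"rz":0,"dx":0,"dy":0,"dz":-0.014,"hand":1},{"rx":0,"ry":0,"rz":0,"dx":0,"dy":0,"dz":-0.014,"hand":1},{"rx":0,"ry":0,"rz":0,"dx":0,"dy":0,"dz":-0.012,"hand":1},{"rx":0,"ry":0,"rz":0,"dx":0,"dy":0,"dz":-0.008,"hand":1},{"rx":0,"ry":0,"rz":0,"dx":0,"dy":0,"dz":-0.004,"hand":1},{"rx":0,"ry":0,"rz":0,"dx":0,"dy":0,"dz":-0.001,"hand":1},{"rx":0,"ry":0,"rz":0,"dx":0,"dy":0,"dz":-0.001,"hand":1},{"rx":0,"ry":0,"rz":0,"dx":0,"dy":0,"dz":0,"hand":1}]' && python3 -m inch '[{"rx":0,"ry":0,"rz":0,"dx":0,"dy":0,"dz":-0.001,"hand":1},{"rx":0,"ry":0,"rz":0,"dx":0,"dy":0,"dz":-0.001,"hand":1},{"rx":0,"ry":0,"rz":0,"dx":0,"dy":0,"dz":0,"hand":1}]'
```

```text
clock: 8.6
tcp_pos: [548.3, 195.9, 150.3]
tcp_rot: [3.141, -0.0, 1.511]
wrist_force: [-0.1, 0.3, -2.5]
opening: 37.4
finger_force: 25.0
clock: 8.9
tcp_pos: [547.9, 195.8, 147.7]
tcp_rot: [3.142, -0.0, 1.511]
wrist_force: [-0.5, -0.2, -2.2]
opening: 37.7
finger_force: 25.0
```

```bash
python3 -m inch '[{"rx":0,"ry":0,"rz":0,"dx":0,"dy":0,"dz":-0.0005,"hand":1},{"rx":0,"ry":0,"rz":0,"dx":0,"dy":0,"dz":-0.0005,"hand":1},{"rx":0,"ry":0,"rz":0,"dx":0,"dy":0,"dz":0,"hand":1}]' && python3 -m inch '[{"rx":0,"ry":0,"rz":0,"dx":0,"dy":0,"dz":-0.0005,"hand":1},{"rx":0,"ry":0,"rz":0,"dx":0,"dy":0,"dz":-0.0005,"hand":1},{"rx":0,"ry":0,"rz":0,"dx":0,"dy":0,"dz":0,"hand":1}]'
```

```text
clock: 9.2
tcp_pos: [547.9, 195.8, 146.6]
tcp_rot: [-3.141, 0.0, 1.511]
wrist_force: [0.7, 0.2, -3.1]
opening: 37.4
finger_force: 25.0
clock: 9.5
tcp_pos: [548.0, 195.8, 145.8]
tcp_rot: [3.141, -0.0, 1.511]
wrist_force: [-0.3, -0.3, -1.8]
opening: 37.1
finger_force: 25.0
```

```bash
python3 -m inch '[{"rx":0,"ry":0,"rz":0,"dx":0,"dy":0,"dz":-0.0005,"hand":1},{"rx":0,"ry":0,"rz":0,"dx":0,"dy":0,"dz":-0.0005,"hand":1},{"rx":0,"ry":0,"rz":0,"dx":0,"dy":0,"dz":0,"hand":1}]'
```

```text
clock: 9.8
tcp_pos: [548.2, 195.9, 145.8]
tcp_rot: [3.141, -0.0, 1.511]
wrist_force: [-2.4, 0.8, 5.6]
opening: 37.1
finger_force: 25.0
```

Touchdown at 5.6 N. I'll release, rise and check.

```bash
python3 -m inch '[{"rx":0,"ry":0,"rz":0,"dx":0,"dy":0,"dz":0,"hand":0.5},{"rx":0,"ry":0,"rz":0,"dx":0,"dy":0,"dz":0,"hand":0.45},{"rx":0,"ry":0,"rz":0,"dx":0,"dy":0,"dz":0,"hand":0.3},{"rx":0,"ry":0,"rz":0,"dx":0,"dy":0,"dz":0,"hand":0},{"rx":0,"ry":0,"rz":0,"dx":0,"dy":0,"dz":0,"hand":0},{"rx":0,"ry":0,"rz":0,"dx":0,"dy":0,"dz":0,"hand":0},{"rx":0,"ry":0,"rz":0,"dx":0,"dy":0,"dz":0,"hand":0},{"rx":0,"ry":0,"rz":0,"dx":0,"dy":0,"dz":0.005,"hand":0},{"rx":0,"ry":0,"rz":0,"dx":0,"dy":0,"dz":0.015,"hand":0},{"rx":0,"ry":0,"rz":0,"dx":0,"dy":0,"dz":0.02,"hand":0},{"rx":0,"ry":0,"rz":0,"dx":0,"dy":0,"dz":0.025,"hand":0},{"rx":0,"ry":0,"rz":3.4,"dx":0,"dy":0,"dz":0.025,"hand":0}]' && python3 -m inch '[{"rx":0,"ry":0,"rz":0,"dx":0,"dy":-0.01,"dz":0,"hand":1},{"rx":0,"ry":0,"rz":0,"dx":0,"dy":-0.02,"dz":0,"hand":1},{"rx":0,"ry":0,"rz":0,"dx":0,"dy":-0.03,"dz":0,"hand":1},{"rx":0,"ry":0,"rz":0,"dx":0,"dy":-0.03,"dz":0,"hand":1},{"rx":0,"ry":0,"rz":0,"dx":0,"dy":-0.03,"dz":0,"hand":1},{"rx":0,"ry":0,"rz":0,"dx":-0.005,"dy":-0.03,"dz":0,"hand":1},{"rx":0,"ry":0,"rz":0,"dx":0,"dy":-0.03,"dz":0,"hand":1},{"rx":0,"ry":0,"rz":0,"dx":0,"dy":-0.03,"dz":0,"hand":1},{"rx":0,"ry":0,"rz":0,"dx":0,"dy":-0.03,"dz":0,"hand":1},{"rx":0,"ry":0,"rz":0,"dx":0,"dy":-0.01,"dz":0,"hand":1}]'
python3 - <<'E'
from h import *
np.set_printoptions(precision=1,suppress=True)
t=snapshot("top");s=snapshot("scene")
for c,x in(("top",t),("scene",s)):
    for r in look_for(c,"reagent_mid"): print(c,r["conf"],toworld(x,r["centre"]))
o=np.hstack([cv2.resize(s["frame"][130:350,230:470],(400,367)),cv2.resize(t["frame"][150:320,120:305],(400,367))])
cv2.imwrite("pics/placed.png",o[:,:,::-1]); print(get_state()["tcp_pos"],get_state()["opening"])
E
```

```text
clock: 11.0
tcp_pos: [548.1, 195.8, 236.9]
tcp_rot: [3.141, -0.0, 1.571]
wrist_force: [0.1, -0.4, -0.2]
opening: 88.1
finger_force: 0.0
clock: 12.0
tcp_pos: [542.5, -57.0, 234.5]
tcp_rot: [-3.141, 0.001, 1.567]
wrist_force: [-0.2, 0.3, -0.1]
opening: 10.5
finger_force: 0.0
top 0.92 [540.7 186.1 119.7]
top 0.89 [ 557.  -258.1  106.5]
top 0.78 [ 426.7 -332.   104.6]
scene 0.64 [563.7 202.8 111.2]
scene 0.62 [ 576.7 -259.3   86.6]
scene 0.56 [ 448.  -340.5  104.8]
[542.7 -53.7 234.5] 0.46857599712680953
```

View pics/placed.png

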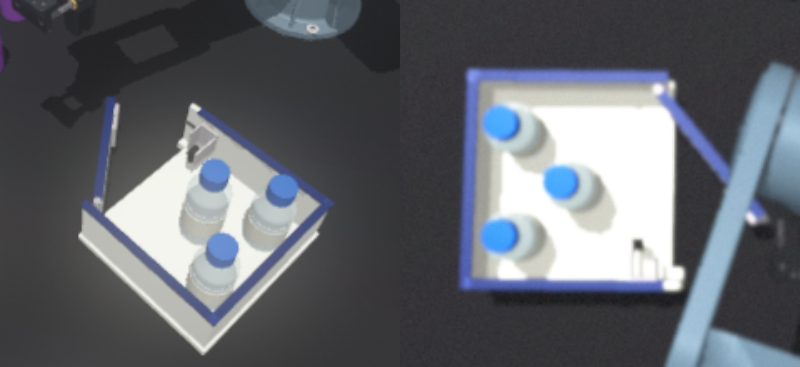

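All three bottles stand upright with the new one in the middle, and the gate is still open. I'll lower the closed fingers outside the gate.

```bash
python3 -m inch '[{"rx":0,"ry":0,"rz":0,"dx":0,"dy":0,"dz":-0.025,"hand":1},{"rx":0,"ry":0,"rz":0,"dx":0,"dy":0,"dz":-0.025,"hand":1},{"rx":0,"ry":0,"rz":0,"dx":0,"dy":0,"dz":-0.025,"hand":1},{"rx":0,"ry":0,"rz":0,"dx":0,"dy":0,"dz":-0.025,"hand":1},{"rx":0,"ry":0,"rz":0,"dx":0,"dy":0,"dz":-0.025,"hand":1},{"rx":0,"ry":0,"rz":0,"dx":0,"dy":0,"dz":-0.02,"hand":1},{"rx":0,"ry":0,"rz":0,"dx":0,"dy":0,"dz":-0.015,"hand":1},{"rx":0,"ry":0,"rz":0,"dx":0,"dy":0,"dz":-0.01,"hand":1},{"rx":0,"ry":0,"rz":0,"dx":0,"dy":0,"dz":0,"hand":1}]' && python3 -m inch '[{"rx":0,"ry":0,"rz":0,"dx":0,"dy":0.004,"dz":0,"hand":1},{"rx":0,"ry":0,"rz":0,"dx":0,"dy":0.004,"dz":0,"hand":1},{"rx":0,"ry":0,"rz":0,"dx":0,"dy":0.003,"dz":0,"hand":1},{"rx":0,"ry":0,"rz":0,"dx":0,"dy":0.003,"dz":0,"hand":1},{"rx":0,"ry":0,"rz":0,"dx":0,"dy":0.003,"dz":0,"hand":1},{"rx":0,"ry":0,"rz":0,"dx":0,"dy":0.003,"dz":0,"hand":1},{"rx":0,"ry":0,"rz":0,"dx":0,"dy":0.003,"dz":0,"hand":1},{"rx":0,"ry":0,"rz":0,"dx":0,"dy":0.003,"dz":0,"hand":1},{"rx":0,"ry":0,"rz":0,"dx":0,"dy":0.003,"dz":0,"hand":1},{"rx":0,"ry":0,"rz":0,"dx":0,"dy":0.003,"dz":0,"hand":1},{"rx":0,"ry":0,"rz":0,"dx":0,"dy":0.003,"dz":0,"hand":1},{"rx":0,"ry":0,"rz":0,"dx":0,"dy":0.003,"dz":0,"hand":1}]'
```

```text
clock: 13.1
tcp_pos: [542.2, -53.4, 63.6]
tcp_rot: [-3.139, -0.001, 1.571]
wrist_force: [-0.5, 0.1, -0.2]
opening: 0.1
finger_force: 0.0
clock: 14.3
tcp_pos: [542.9, -16.0, 64.7]
tcp_rot: [-3.142, 0.0, 1.57]
wrist_force: [0.0, -0.6, -0.2]
opening: 0.3
finger_force: 0.2
```

```bash
python3 -m inch '[{"rx":0,"ry":0,"rz":0,"dx":-0.002,"dy":0.003,"dz":0,"hand":1},{"rx":0,"ry":0,"rz":0,"dx":-0.002,"dy":0.004,"dz":0,"hand":1},{"rx":0,"ry":0,"rz":0,"dx":-0.002,"dy":0.005,"dz":0,"hand":1},{"rx":0,"ry":0,"rz":0,"dx":-0.002,"dy":0.005,"dz":0,"hand":1},{"rx":0,"ry":0,"rz":0,"dx":-0.002,"dy":0.005,"dz":0,"hand":1},{"rx":0,"ry":0,"rz":0,"dx":-0.002,"dy":0.005,"dz":0,"hand":1},{"rx":0,"ry":0,"rz":0,"dx":-0.002,"dy":0.005,"dz":0,"hand":1},{"rx":0,"ry":0,"rz":0,"dx":-0.002,"dy":0.005,"dz":0,"hand":1},{"rx":0,"ry":0,"rz":0,"dx":-0.002,"dy":0.005,"dz":0,"hand":1},{"rx":0,"ry":0,"rz":0,"dx":-0.002,"dy":0.005,"dz":0,"hand":1},{"rx":0,"ry":0,"rz":0,"dx":-0.002,"dy":0.004,"dz":0,"hand":1},{"rx":0,"ry":0,"rz":0,"dx":-0.002,"dy":0.003,"dz":0,"hand":1}]'
```

```text
clock: 15.5
tcp_pos: [519.1, 38.1, 64.9]
tcp_rot: [3.141, -0.0, 1.571]
wrist_force: [0.4, 0.1, -0.6]
opening: 0.6
finger_force: 0.4
```

Run:
```python
from h import *
s=snapshot("scene"); t=snapshot("top")
o=np.hstack([cv2.resize(s["frame"][130:350,230:470],(400,367)),cv2.resize(t["frame"][150:320,120:305],(400,367))])
cv2.imwrite("pics/push.png",o[:,:,::-1]); print([get_state()[k] for k in("tcp_pos","wrist_force")])
```

```text
[array([518.67397645,  38.27390301,  64.7142279 ]), array([ 0.03856758,  0.16514157, -0.16657863])]
```

View pics/push.png

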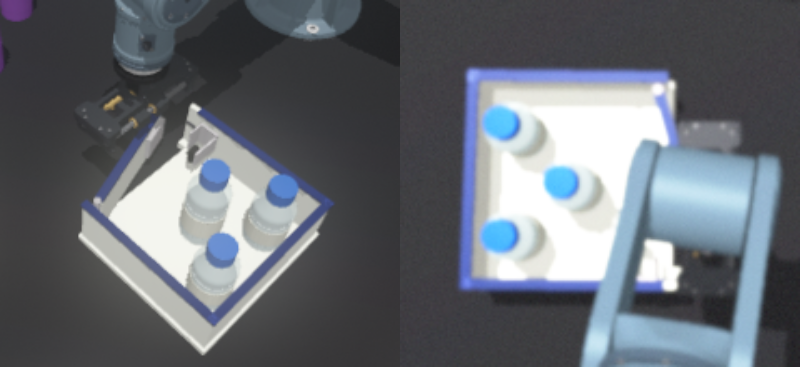

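The fingers are behind the gate, which has swung to about 0.25 rad, and nothing in the pen has moved. From here I push slowly and watch the force.

```bash
python3 -m inch '[{"rx":0,"ry":0,"rz":0,"dx":0,"dy":0.002,"dz":0,"hand":1},{"rx":0,"ry":0,"rz":0,"dx":0,"dy":0.002,"dz":0,"hand":1},{"rx":0,"ry":0,"rz":0,"dx":0,"dy":0.002,"dz":0,"hand":1},{"rx":0,"ry":0,"rz":0,"dx":0,"dy":0.002,"dz":0,"hand":1},{"rx":0,"ry":0,"rz":0,"dx":0,"dy":0.002,"dz":0,"hand":1},{"rx":0,"ry":0,"rz":0,"dx":0,"dy":0.002,"dz":0,"hand":1},{"rx":0,"ry":0,"rz":0,"dx":0,"dy":0.001,"dz":0,"hand":1}]'; python3 -m inch '[{"rx":0,"ry":0,"rz":0,"dx":0,"dy":0.001,"dz":0,"hand":1},{"rx":0,"ry":0,"rz":0,"dx":0,"dy":0.001,"dz":0,"hand":1},{"rx":0,"ry":0,"rz":0,"dx":0,"dy":0.001,"dz":0,"hand":1},{"rx":0,"ry":0,"rz":0,"dx":0,"dy":0.001,"dz":0,"hand":1},{"rx":0,"ry":0,"rz":0,"dx":0,"dy":0.001,"dz":0,"hand":1},{"rx":0,"ry":0,"rz":0,"dx":0,"dy":0.001,"dz":0,"hand":1}]'
```

```text
clock: 16.3
tcp_pos: [518.9, 51.0, 64.7]
tcp_rot: [-3.141, -0.0, 1.571]
wrist_force: [-1.1, -1.4, -0.3]
opening: 0.4
finger_force: 0.5
clock: 16.9
tcp_pos: [518.9, 56.8, 64.7]
tcp_rot: [-3.142, 0.0, 1.57]
wrist_force: [-0.5, -1.7, 0.3]
opening: 0.7
finger_force: 0.5
```

```bash
python3 -m inch '[{"rx":0,"ry":0,"rz":0,"dx":0,"dy":0.001,"dz":0,"hand":1},{"rx":0,"ry":0,"rz":0,"dx":0,"dy":0.001,"dz":0,"hand":1},{"rx":0,"ry":0,"rz":0,"dx":0,"dy":0.001,"dz":0,"hand":1},{"rx":0,"ry":0,"rz":0,"dx":0,"dy":0.001,"dz":0,"hand":1}]'; python3 -m inch '[{"rx":0,"ry":0,"rz":0,"dx":0,"dy":0.001,"dz":0,"hand":1},{"rx":0,"ry":0,"rz":0,"dx":0,"dy":0.001,"dz":0,"hand":1},{"rx":0,"ry":0,"rz":0,"dx":0,"dy":0.001,"dz":0,"hand":1}]'
```

```text
clock: 17.3
tcp_pos: [518.9, 60.9, 64.7]
tcp_rot: [-3.142, -0.0, 1.57]
wrist_force: [0.1, -1.1, 0.3]
opening: 0.1
finger_force: 0.6
clock: 17.6
tcp_pos: [518.9, 63.9, 64.7]
tcp_rot: [-3.142, 0.0, 1.571]
wrist_force: [0.4, -0.7, 0.5]
opening: 0.4
finger_force: 0.6
```

```bash
R='{"rx":0}'; python3 -m inch '[{"rx":0,"ry":0,"rz":0,"dx":0,"dy":0.001,"dz":0,"hand":1},{"rx":0,"ry":0,"rz":0,"dx":0,"dy":0.001,"dz":0,"hand":1},{"rx":0,"ry":0,"rz":0,"dx":0,"dy":0.001,"dz":0,"hand":1}]'; python3 -m inch '[{"rx":0,"ry":0,"rz":0,"dx":0,"dy":0.001,"dz":0,"hand":1},{"rx":0,"ry":0,"rz":0,"dx":0,"dy":0.001,"dz":0,"hand":1}]'; python3 -m inch '[{"rx":0,"ry":0,"rz":0,"dx":0,"dy":0.001,"dz":0,"hand":1},{"rx":0,"ry":0,"rz":0,"dx":0,"dy":0.001,"dz":0,"hand":1}]'
```

```text
clock: 17.9
tcp_pos: [518.9, 66.9, 64.7]
tcp_rot: [3.142, 0.0, 1.57]
wrist_force: [-0.6, -1.4, 0.2]
opening: 0.2
finger_force: 0.6
clock: 18.1
tcp_pos: [518.9, 68.9, 64.7]
tcp_rot: [-3.142, -0.0, 1.571]
wrist_force: [-1.2, -1.5, 0.6]
opening: 0.3
finger_force: 0.6
clock: 18.3
tcp_pos: [518.9, 70.8, 64.7]
tcp_rot: [-3.142, 0.0, 1.571]
wrist_force: [-0.5, -0.8, -0.7]
opening: 0.7
finger_force: 0.6
```

```bash
python3 -m inch '[{"rx":0,"ry":0,"rz":0,"dx":0,"dy":0.001,"dz":0,"hand":1},{"rx":0,"ry":0,"rz":0,"dx":0,"dy":0.001,"dz":0,"hand":1}]' | grep -E "pos|wrist"; python3 -m inch '[{"rx":0,"ry":0,"rz":0,"dx":0,"dy":0.001,"dz":0,"hand":1},{"rx":0,"ry":0,"rz":0,"dx":0,"dy":0.001,"dz":0,"hand":1}]'| grep -E "pos|wrist"; python3 -m inch '[{"rx":0,"ry":0,"rz":0,"dx":0,"dy":0.001,"dz":0,"hand":1},{"rx":0,"ry":0,"rz":0,"dx":0,"dy":0.001,"dz":0,"hand":1}]'| grep -E "pos|wrist"
```

```text
tcp_pos: [518.9, 72.9, 64.7]
wrist_force: [-0.5, -0.7, 0.3]
tcp_pos: [518.9, 74.9, 64.7]
wrist_force: [-0.5, -1.0, -0.4]
tcp_pos: [518.9, 76.8, 64.7]
wrist_force: [-1.0, -1.2, -0.3]
```

```bash
python3 -m inch '[{"rx":0,"ry":0,"rz":0,"dx":0,"dy":0.001,"dz":0,"hand":1},{"rx":0,"ry":0,"rz":0,"dx":0,"dy":0.001,"dz":0,"hand":1}]' | grep -E "pos|wrist"; python3 -m inch '[{"rx":0,"ry":0,"rz":0,"dx":0,"dy":0.001,"dz":0,"hand":1},{"rx":0,"ry":0,"rz":0,"dx":0,"dy":0.001,"dz":0,"hand":1}]'| grep -E "pos|wrist"
```

```text
tcp_pos: [518.9, 78.9, 64.7]
wrist_force: [-1.8, -1.9, -0.0]
tcp_pos: [518.9, 80.6, 64.7]
wrist_force: [-1.3, -4.3, 0.3]
```

The tongue has met the slope at 4.3 N.

```bash
python3 -m inch '[{"rx":0,"ry":0,"rz":0,"dx":0,"dy":0.001,"dz":0,"hand":1},{"rx":0,"ry":0,"rz":0,"dx":0,"dy":0.001,"dz":0,"hand":1}]' | grep -E "pos|wrist"; python3 -m inch '[{"rx":0,"ry":0,"rz":0,"dx":0,"dy":0.001,"dz":0,"hand":1},{"rx":0,"ry":0,"rz":0,"dx":0,"dy":0.001,"dz":0,"hand":1}]'| grep -E "pos|wrist"
```

```text
tcp_pos: [518.8, 82.2, 64.7]
wrist_force: [-2.5, -5.1, 0.5]
tcp_pos: [518.7, 84.1, 64.7]
wrist_force: [-3.1, -6.7, 0.8]
```

```bash
python3 -m inch '[{"rx":0,"ry":0,"rz":0,"dx":0,"dy":0.001,"dz":0,"hand":1},{"rx":0,"ry":0,"rz":0,"dx":0,"dy":0.001,"dz":0,"hand":1}]' | grep -E "pos|wrist"; python3 -m inch '[{"rx":0,"ry":0,"rz":0,"dx":0,"dy":0.001,"dz":0,"hand":1}]'| grep -E "pos|wrist"
```

```text
tcp_pos: [518.7, 85.7, 64.7]
wrist_force: [-3.6, -8.3, 1.4]
tcp_pos: [518.6, 86.5, 64.7]
wrist_force: [-2.8, -9.4, 1.9]
```

```bash
python3 -m inch '[{"rx":0,"ry":0,"rz":0,"dx":0,"dy":0.0005,"dz":0,"hand":1},{"rx":0,"ry":0,"rz":0,"dx":0,"dy":0.0005,"dz":0,"hand":1}]' | grep -E "pos|wrist"; python3 -m inch '[{"rx":0,"ry":0,"rz":0,"dx":0,"dy":0.0005,"dz":0,"hand":1}]'| grep -E "pos|wrist"
```

```text
tcp_pos: [518.6, 87.4, 64.7]
wrist_force: [-4.5, -10.1, 2.4]
tcp_pos: [518.6, 87.8, 64.7]
wrist_force: [-3.3, -9.8, 1.9]
```

```bash
python3 -m inch '[{"rx":0,"ry":0,"rz":0,"dx":0,"dy":0.0005,"dz":0,"hand":1},{"rx":0,"ry":0,"rz":0,"dx":0,"dy":0.0005,"dz":0,"hand":1}]' | grep -E "pos|wrist"; python3 -m inch '[{"rx":0,"ry":0,"rz":0,"dx":0,"dy":0.0005,"dz":0,"hand":1}]'| grep -E "pos|wrist"
```

```text
tcp_pos: [518.8, 90.1, 64.7]
wrist_force: [-2.9, -3.8, 0.8]
tcp_pos: [518.9, 91.0, 64.7]
wrist_force: [-1.3, -2.2, 0.5]
```

The force has dropped, so the tongue is riding on the lip. I keep pressing in small steps.

```bash
python3 -m inch '[{"rx":0,"ry":0,"rz":0,"dx":0,"dy":0.0005,"dz":0,"hand":1},{"rx":0,"ry":0,"rz":0,"dx":0,"dy":0.0005,"dz":0,"hand":1}]' | grep -E "pos|wrist"; python3 -m inch '[{"rx":0,"ry":0,"rz":0,"dx":0,"dy":0.0005,"dz":0,"hand":1},{"rx":0,"ry":0,"rz":0,"dx":0,"dy":0.0005,"dz":0,"hand":1}]'| grep -E "pos|wrist"
```

```text
tcp_pos: [518.9, 92.0, 64.7]
wrist_force: [-1.4, -2.5, 0.4]
tcp_pos: [518.9, 92.4, 64.7]
wrist_force: [-1.8, -5.4, -0.0]
```

```bash
python3 -m inch '[{"rx":0,"ry":0,"rz":0,"dx":0,"dy":0.0005,"dz":0,"hand":1},{"rx":0,"ry":0,"rz":0,"dx":0,"dy":0,"dz":0,"hand":1}]' | grep -E "pos|wrist"
```

```text
tcp_pos: [518.9, 92.5, 64.7]
wrist_force: [-1.6, -6.3, 0.6]
```

```bash
python3 -m inch '[{"rx":0,"ry":0,"rz":0,"dx":0,"dy":0.0005,"dz":0,"hand":1},{"rx":0,"ry":0,"rz":0,"dx":0,"dy":0,"dz":0,"hand":1},{"rx":0,"ry":0,"rz":0,"dx":0,"dy":0,"dz":0,"hand":1}]' | grep -E "pos|wrist"
```

```text
tcp_pos: [518.9, 92.7, 64.7]
wrist_force: [-1.3, -9.0, 1.2]
```

It's against the buffer at 9 N. I'll back off slowly and see whether the gate stays.

```bash
python3 -m inch '[{"rx":0,"ry":0,"rz":0,"dx":0,"dy":-0.001,"dz":0,"hand":1},{"rx":0,"ry":0,"rz":0,"dx":0,"dy":-0.001,"dz":0,"hand":1},{"rx":0,"ry":0,"rz":0,"dx":0,"dy":-0.001,"dz":0,"hand":1},{"rx":0,"ry":0,"rz":0,"dx":0,"dy":-0.002,"dz":0,"hand":1},{"rx":0,"ry":0,"rz":0,"dx":0,"dy":-0.003,"dz":0,"hand":1},{"rx":0,"ry":0,"rz":0,"dx":0,"dy":-0.005,"dz":0,"hand":1},{"rx":0,"ry":0,"rz":0,"dx":0,"dy":-0.01,"dz":0,"hand":1},{"rx":0,"ry":0,"rz":0,"dx":0,"dy":-0.01,"dz":0,"hand":1},{"rx":0,"ry":0,"rz":0,"dx":0,"dy":-0.02,"dz":0,"hand":1},{"rx":0,"ry":0,"rz":0,"dx":0,"dy":-0.02,"dz":0,"hand":1},{"rx":0,"ry":0,"rz":0,"dx":0,"dy":-0.03,"dz":0,"hand":1},{"rx":0,"ry":0,"rz":0,"dx":0,"dy":-0.03,"dz":0,"hand":1}]'
python3 - <<'E'
from h import *
s=snapshot("scene"); t=snapshot("top")
o=np.hstack([cv2.resize(s["frame"][130:350,230:470],(400,367)),cv2.resize(t["frame"][150:320,120:305],(400,367))])
cv2.imwrite("pics/shut.png",o[:,:,::-1])
E
```

```text
clock: 22.7
tcp_pos: [518.8, -40.9, 64.8]
tcp_rot: [3.141, 0.0, 1.571]
wrist_force: [0.2, -0.6, -0.1]
opening: 0.5
finger_force: 0.0
```

View pics/shut.png

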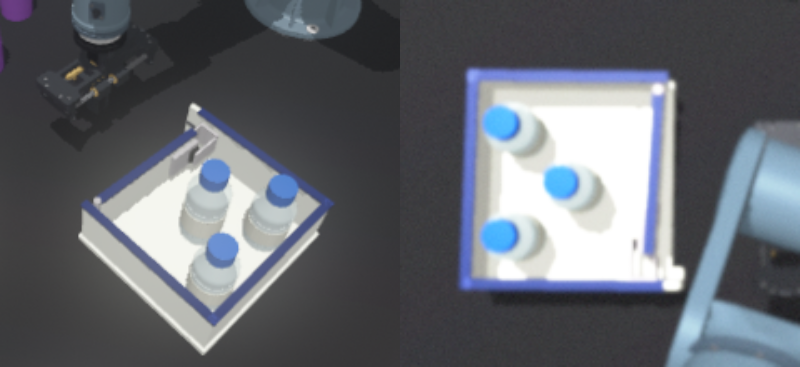

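The gate stays shut with the fingers 130 mm away, and all three bottles are upright. I'll wait briefly, then hand in.

```bash
python3 -m inch '[{"rx":0,"ry":0,"rz":0,"dx":0,"dy":0,"dz":0,"hand":1},{"rx":0,"ry":0,"rz":0,"dx":0,"dy":0,"dz":0,"hand":1},{"rx":0,"ry":0,"rz":0,"dx":0,"dy":0,"dz":0,"hand":1},{"rx":0,"ry":0,"rz":0,"dx":0,"dy":0,"dz":0,"hand":1},{"rx":0,"ry":0,"rz":0,"dx":0,"dy":0,"dz":0,"hand":1},{"rx":0,"ry":0,"rz":0,"dx":0,"dy":0,"dz":0,"hand":1},{"rx":0,"ry":0,"rz":0,"dx":0,"dy":0,"dz":0,"hand":1},{"rx":0,"ry":0,"rz":0,"dx":0,"dy":0,"dz":0,"hand":1}]' && python3 -c "from bench import *; print(close_job())"
```

```text
clock: 23.6
tcp_pos: [519.0, -39.1, 64.7]
tcp_rot: [3.142, 0.0, 1.571]
wrist_force: [0.6, -0.4, -0.0]
opening: 0.7
finger_force: 0.0
the job is handed in; nothing more can be done
None
```

I handed the job in at 23.6 s: the bottle stands upright in the middle of the pen and the gate stayed shut after I let go; the highest push I measured was about 11 N, and the hand-in gave no verdict.

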